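# Close up the press heater control box

## Task

The heater control box has been left open with the spanner lying across it. Put the spanner flat in the steel tool tray, swing the cover shut, push in each of the two wing studs and turn it a quarter turn clockwise until it locks down, and then throw the mains toggle fully over, away from you, to switch the box back on. Leave the jar, the roll of tape and the rubber puck where they are.

Things in the scene. Friction and masses are not known exactly. Their poses are not given: they have to be found in the camera images.
- control_box: Blue steel box fixed to the bench, 240 mm along its x, 180 mm along y, 80 mm tall; origin at the centre of its underside, z up, x away from the robot (yaw up to 0.25 rad). Its near 60 mm is a closed switch strip with its top at 80 mm; the rest is an open bay with electrical parts up to 60 mm high and 4 mm walls ending at 80 mm. The cover is hinged along the bay's +y side
- cover (a joint): Opening angle in rad of the pale square cover, a plate 176 by 176 mm and 4 mm thick: 0 shut flat on the box, about 1.6 upright, 1.9 fully open and leaning outwards. The hinge is stiff (about 0.5 N m): the cover stays where it is left and has to be pushed all the way shut
- cover_hinge (a point): Middle of the cover's hinge line, which runs along the box's x axis, 88 mm to the +y side of the box's centre, 30 mm to its +x side and 80 mm up. The axes turn with the cover: with it shut x, y and z are those of the box; the cover extends 176 mm along -y and 88 mm to either side along x, and its outer face is at z = 4 mm
- cover_push (a point): Point on the cover's outer face midway between the two studs, 150 mm from the hinge line and 26 mm from the free edge; the clear width there, between the stud flanges, is 76 mm. Same axes as the hinge point
- stud_a_head (a point): Sprung quarter-turn wing stud, plain steel, by the cover's edge, nearer the robot (box x -25, y -68 mm when shut). Point on its axis, on top of its round flange (34 mm diameter, 4 mm thick), 102 mm above the box's underside with the cover shut and the stud out. On the flange stands a wing 30 mm long, 9 mm wide, 16 mm tall, its length along this point's y; z is the stud's axis, out of the cover
- stud_a_press (a joint): How far that stud is pushed in against its spring, in m: 0 standing out, 0.010 bottomed. About 3 N starts it, 8 N bottoms it. It locks only with the cover shut, when pushed well in first (in by under 5 mm it catches nothing; fully in it turns freely). Locked and let go it stays at about 0.006; not locked, it springs out to 0
- stud_a_turn (a joint): Turn of that stud in rad, growing clockwise as seen from outside (from above with the cover shut). 0: unlocked, wing across the cover's free edge (along the box's y); 1.57: locked, wing parallel to that edge (along the box's x); end stop at 1.6. From about 1.4 on it drops into its notch and stays
- stud_b_head (a point): Sprung quarter-turn wing stud, plain steel, by the cover's edge, farther from the robot (box x 85, y -68 mm when shut). Point on its axis, on top of its round flange (34 mm diameter, 4 mm thick), 102 mm above the box's underside with the cover shut and the stud out. On the flange stands a wing 30 mm long, 9 mm wide, 16 mm tall, its length along this point's y; z is the stud's axis, out of the cover
- stud_b_press (a joint): How far that stud is pushed in against its spring, in m: 0 standing out, 0.010 bottomed. About 3 N starts it, 8 N bottoms it. It locks only with the cover shut, when pushed well in first (in by under 5 mm it catches nothing; fully in it turns freely). Locked and let go it stays at about 0.006; not locked, it springs out to 0
- stud_b_turn (a joint): Turn of that stud in rad, growing clockwise as seen from outside (from above with the cover shut). 0: unlocked, wing across the cover's free edge (along the box's y); 1.57: locked, wing parallel to that edge (along the box's x); end stop at 1.6. From about 1.4 on it drops into its notch and stays
- mains_switch (a joint): Angle in rad of the mains toggle on the switch strip: 0 off, leaning 0.5 rad towards the box's -x side (the robot); 1.0 on, leaning 0.5 rad to +x. It stays where it is left; about 2 N at the tip moves it
- switch_tip (a point): Centre of the 14 mm steel ball on the end of the toggle's 8 mm bar, 45 mm from its pivot. The pivot is at box x = -90 mm, y = 35 mm, z = 88 mm; a 40 by 30 mm base under it is 8 mm high
- spanner: Plain steel spanner, 212 mm long, lying along its x: ring end (32 mm wide) at -x, open jaw (38 mm wide) at +x; shank 17 mm wide and 7 mm thick. 0.11 to 0.22 kg. Origin at its middle, on its underside. It starts lying along the box's x across the bay, its ends on the switch strip and on the far wall (underside at 80 mm)
- spanner_tip (a point): Point between the spanner's jaws, 96 mm from its middle along its +x, 4 mm above its underside
- tool_tray: Open steel tray fixed to the bench to the robot's right, 270 mm along its x, 120 mm along its y and 22 mm high, walls and floor 4 mm thick. Origin at the centre of its underside. The spanner fits in along its x
- jar: Bystander: yellow jar with a white cap, 60 mm diameter, 85 mm tall; origin at the centre of its underside
- tape: Bystander: roll of tape lying flat, 90 mm diameter, 25 mm high; origin at the centre of its underside
- puck: Bystander: black rubber test puck, 52 mm diameter, 32 mm high; origin at the centre of its underside
Not all that is in view belongs to the job. There is more than one size of the spanner; the one meant has the size given above.

How it is judged:
By the outcome, as a careful person would: the job done as asked, in the order asked, and still so for the second after the job is handed in, with the robot touching nothing.
It also fails if it takes over 72 s, if anything falls off the work surface, if the arm or the gripper's body presses on something with over 40 N, if the wrist force passes 120 N, or if a joint passes its speed limit or range.

## Robot

A 6-joint arm with a two-finger parallel gripper is mounted at the origin on the work surface. World frame = base frame: x ahead of the robot, y to its left, z up, the work surface at z = 0. Lengths are in mm, angles in rad, forces in N, time in s.
With the tool pointing down it reaches from about 275 to 825 mm from the base axis. Payload 4.9 kg.
Tool frame: the origin (TCP) lies at the very end of the fingers, on their centre line; the grasp point (between the pads) lies 19 mm behind it; z points along the fingers, y is the line along which they close (so a half turn about z gives the same grasp; the last joint's range is limited). The gripper opens to 85 mm and grips with 20 to 120 N. Pads are 22 mm wide; open, the fingers measure 114 mm over their backs; the gripper's body (76 mm by 85 mm) begins 54 mm behind the grasp point. The pads swing forward as they close: fully open they stand 13 mm farther back than shut.
Start: joints at [1.052, 0.326, -0.193, 1.052, 0, 1.437], TCP at [206.452, 509.8, 231.281] pointing down, gripper open.
Joint ranges: [-2.65, 2.65], [-0.97, 1.79], [-1.3, 1.35], [-1.93, 2.1], [-1.47, 1.37], [-3.14, 3.14]. Speed limits (rad/s): [2.57, 2.57, 3.14, 3.14, 3.14, 3.14].

## Interface

Orientations are given as [roll, pitch, yaw] about the fixed x, y, z axes, in that order (R = Rz(yaw) Ry(pitch) Rx(roll)).
In Python, from bench import bot, solve_ik, imaging gives the robot as it stands. Calls block until the motion is done:
- bot.move_ptp(position, orientation): joint-space move of the TCP to a pose.
- bot.movel(position, rot=None, max_speed=150, threshold=None): straight line of the TCP; rot=None keeps the orientation; max_speed is the mean speed in mm/s. With threshold (N) it stops when the force on the tool has changed by that much, and returns True; else False.
- bot.move_j(angles): joint-space move.
- bot.grip(opening, effort=None): opening from 0.0 (shut) to 1.0 (fully open); effort is the grip in N (None keeps the last); returns when the fingers have stopped.
- bot.dwell(seconds).
- solve_ik(position, orientation): joint angles nearest the present ones, or None.
- bot.get_state(): the state.
- imaging.capture(name): name is "scene" or "top" or "wrist"; returns the picture (420x560x3 uint8, blue, green, red); there is no depth.
- imaging.camera_model(name): a dict with "K" (3x3 intrinsics, pixels), "k1" (the pictures are not rectified: a ray, as slopes to the right and down, at radius r is drawn at 1 + k1 r^2 times it, then the intrinsics apply), "position" and "rotation" of the camera in the world. Camera axes: x right, y up, looking along -z (the intrinsics and any distortion apply to the point x, -y, -z); pixel columns grow to the right and rows downward; lengths in mm; the calibration is good to about 2 mm. A picture is of the moment at which its call begins: read the wrist's pose just before it. camera_model takes no time and is no camera call; for the wrist camera it gives the pose at the moment of the call.
A pose or a line that the arm cannot do raises bot.IKError and nothing moves.
- bot.sign_off(): hands the job in; it is judged then, once.
The state is a dict: "t": time; "qpos": joint angles; "joint_velocities": joint speeds; "effort": joint torques, N m; "tcp_pos": TCP position; "orientation": TCP orientation; "contact_force": force on the tool from outside, world axes, zero at the start; "wrist_torque": the same for the moment, N m; "opening": opening from 0.0 (shut) to 1.0 (fully open); "gripper_force": force on a finger pad.
Only numpy, scipy, OpenCV 4.12 (cv2) and the standard library are available. Lean on these libraries where they do the work, as an engineer would, in place of code of your own. Each camera call takes 0.05 s, during which the arm holds its last target. There are 200 camera calls.

## Working session

There is one attempt and no reset: what is moved stays moved. The work goes in short steps, each a Python script; the robot and the scene stay as the last script left them, time stands still between calls to the robot, and variables do not carry over. Pictures are saved under pics/ and viewed, at most 10 in all, crops included, and the job is handed in when it is done.

```bash
ls; mkdir -p pics; python3 - <<'E'
from bench import bot, imaging
import cv2,numpy as np
for n in ("top","scene"):
    im=imaging.capture(n); cv2.imwrite(f"pics/{n}0.png",im)
    m=imaging.camera_model(n); print(n,{k:np.round(v,3).tolist() for k,v in m.items()})
s=bot.get_state(); print(s["t"],s["orientation"],s["opening"])
E
```

```text
pics
top {'K': [[400.954, 0.0, 279.979], [0.0, 400.954, 206.56], [0.0, 0.0, 1.0]], 'k1': -0.04, 'position': [224.145, 18.977, 1204.718], 'rotation': [0.239, 0.002, -1.572]}
scene {'K': [[399.089, 0.0, 275.79], [0.0, 399.089, 211.272], [0.0, 0.0, 1.0]], 'k1': -0.06, 'position': [1072.148, 401.956, 760.241], 'rotation': [0.797, 0.021, 2.116]}
0.1 [-3.14004435e+00 -2.56860144e-04  2.75680764e+00] 0.9993021595145538
```

View pics/top0.png

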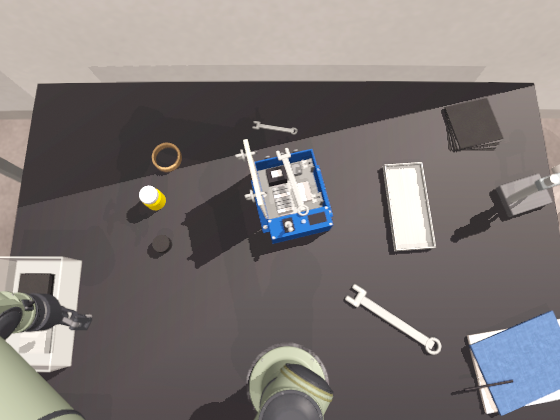

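View pics/scene0.png

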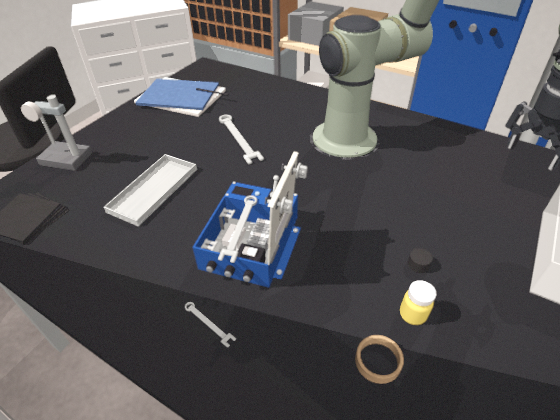

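The top view shows the blue box at about (290,195) with its cover upright on the left, at about (255,170). The spanner runs from (302,212) (ring) to (285,152) (jaw), and the tray is at (408,207). The jar, tape and puck are on the left. Decoy spanners are at (275,127) and (393,320). The scene view agrees.

```bash
cat > h.py <<'E'
from bench import bot, solve_ik, imaging
import numpy as np, cv2
from scipy.spatial.transform import Rotation as R
def model(n):
    m=imaging.camera_model(n); r=np.array(m["rotation"])
    m["R"]=r if r.shape==(3,3) else R.from_euler("xyz",r).as_matrix()
    return m
def ray(m,u,v):
    K=m["K"]; d=np.array([(u-K[0][2])/K[0][0],(v-K[1][2])/K[1][1]]); s=d.copy()
    for _ in range(20): s=d/(1+m["k1"]*(s@s))
    return m["R"]@np.array([s[0],-s[1],-1.])
def onplane(m,uv,z):
    d=ray(m,*uv); p=np.array(m["position"]); return p+d*(z-p[2])/d[2]
def proj(m,P):
    c=m["R"].T@(np.array(P,float)-m["position"]); s=np.array([c[0],-c[1]])/-c[2]
    s=s*(1+m["k1"]*(s@s)); K=m["K"]; return np.array([K[0][0]*s[0]+K[0][2],K[1][1]*s[1]+K[1][2]])
def tri(obs):
    A=np.zeros((3,3));b=np.zeros(3)
    for m,uv in obs:
        d=ray(m,*uv);d/=np.linalg.norm(d);Q=np.eye(3)-np.outer(d,d);A+=Q;b+=Q@np.array(m["position"])
    return np.linalg.solve(A,b)
E
python3 - <<'E'
from h import *
m=model("top")
for n,uv,z in [("ring",(302,212),84),("jaw",(285,152),84),("strip nearL",(274,241),80),("nearR",(333,230),80),("farR",(317,151),80),
  ("tray",(387,165),22),("tray",(422,163),22),("tray",(434,247),22),("tray",(395,251),22),("sw",(289,227),125),("base",(288,380),0)]:
    print(n,np.round(onplane(m,uv,z)))
s=bot.get_state(); w=model("wrist"); T=R.from_euler("xyz",s["orientation"]).as_matrix()
print("cam in tool",T.T@(np.array(w["position"])-s["tcp_pos"]), T.T@w["R"], w["K"],w["k1"])
print(solve_ik([450,0,430],[3.14159,0,0]),solve_ik([420,0,430],[3.14159,0,3.14159]))
E
```

```text
ring [481. -42.  84.]
jaw [665.   6.  84.]
strip nearL [398.  38.  80.]
nearR [ 429. -130.   80.]
farR [669. -90.  80.]
tray [ 646. -313.   22.]
tray [ 652. -424.   22.]
tray [ 388. -437.   22.]
tray [ 376. -320.   22.]
sw [430.  -4. 125.]
base [15. -1.  0.]
cam in tool [  82.07006356   -0.17062665 -142.49020387] [[-2.41184838e-04  9.47318933e-01  3.20291714e-01]
 [ 9.99999028e-01  6.68409906e-04 -1.22392412e-03]
 [-1.37353265e-03  3.20291107e-01 -9.47318173e-01]] [[325.77211184   0.         277.13084069]
 [  0.         325.77211184 214.61326835]
 [  0.           0.           1.        ]] -0.05567167648352869
[-1.64291882e-01  8.04859202e-02 -2.72134539e-03  1.48758863e+00
 -2.61785766e-06  2.97730077e+00] [-1.76149519e-01  2.09133840e-02 -6.61468838e-02  1.48373652e+00
  2.61252871e-06 -1.76146865e-01]
```

```bash
python3 - <<'E'
from h import *
bot.movel([206,509,400],max_speed=300)
bot.move_ptp([450,-60,360],[np.pi,0,np.pi])
m=model("wrist"); im=imaging.capture("wrist"); cv2.imwrite("pics/w1.png",im); np.save("w1.npy",m,allow_pickle=True)
print(bot.get_state()["t"],bot.get_state()["tcp_pos"],m["position"])
c=im[100:420]; cv2.imwrite("pics/w1v.png",cv2.resize(im,(800,600),interpolation=cv2.INTER_CUBIC))
E
```

```text
3.075 [450.12776093 -59.39088583 360.01302489] [367.94034407 -59.76934875 502.46084469]
```

View pics/w1v.png

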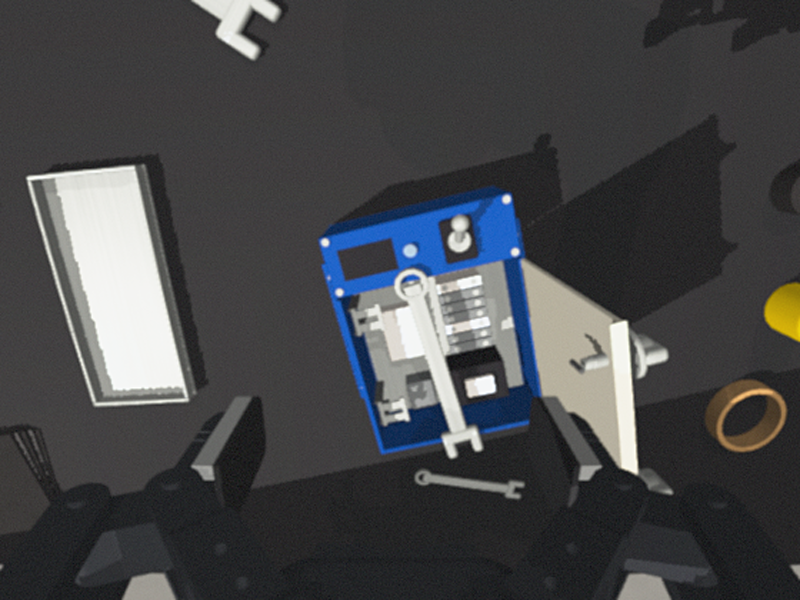

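The wrist view (800-wide, robot side up) shows the box top corners at (321,238), (513,193) and (382,453). The toggle ball is at about (460,224), the spanner ring at (411,285) and its jaw at (461,442). The cover is near upright with its free edge at x≈620, and the tray corners are (28,178), (146,165), (190,401) and (95,405).

```bash
cat >> h.py <<'E'
def fit2d(L,W):
    "rigid 2D fit: world = Rz(yaw) L + t"
    L=np.array(L,float);W=np.array(W,float);a=L-L.mean(0);b=W-W.mean(0)
    y=np.arctan2((a[:,0]*b[:,1]-a[:,1]*b[:,0]).sum(),(a*b).sum());c,s=np.cos(y),np.sin(y)
    M=np.array([[c,-s],[s,c]]);t=W.mean(0)-M@L.mean(0);return y,t,np.abs(L@M.T+t-W).max(0)
E
python3 - <<'E'
from h import *
m=np.load("w1.npy",allow_pickle=True).item(); s=560/800
P=lambda u,v,z:onplane(m,(u*s,v*s),z)[:2]
b=[P(321,238,80),P(513,193,80),P(382,453,80)]
y,t,e=fit2d([(-120,-90),(-120,90),(120,-90)],b); print("box",y,t,e)
tr=[P(28,178,22),P(146,165,22),P(190,401,22),P(95,405,22)]; print(np.round(tr))
print("tray",fit2d([(-135,-60),(-135,60),(135,60),(135,-60)],tr))
im=cv2.imread("pics/w1.png")
r,j=P(411,285,85),P(461,442,85); print("ring,jaw",r,j,np.linalg.norm(j-r))
# toggle ball: off tip at box (-90-45 sin.5,35,88+45cos.5)
c,sn=np.cos(y),np.sin(y); W=lambda x,yy,z:np.array([*(np.array([[c,-sn],[sn,c]])@[x,yy]+t),z])
print("tip",W(-90-45*np.sin(.5),35,88+45*np.cos(.5)),P(460,224,88+45*np.cos(.5)))
print("shank edges pred", proj(m,W(0,0,80))/s)
# cover free near corner: intersect ray with plane box x=-58
n=np.array([c,sn,0])
for uv,x in (((612,324),-58),((628,322),-58)):
    d=ray(m,uv[0]*s,uv[1]*s);p=np.array(m["position"]);q=p+d*((W(x,0,0)-p)@n)/(d@n)
    h=W(30,88,80); v=q-h; ly=-v[0]*sn+v[1]*c; print("cover corner ly,z",ly,v[2],np.hypot(ly,v[2]),np.arctan2(v[2],-ly))
E
```

```text
box 0.230493469791144 [540.95618979 -13.90395603] [0.53183632 1.20535375]
[[ 390. -440.]
 [ 380. -311.]
 [ 649. -303.]
 [ 656. -423.]]
tray (np.float64(0.05126313145297581), array([ 518.82988061, -369.38221949]), array([2.9681812, 5.3072974]))
ring,jaw [488.0125087  -45.12780689] [660.44706051   9.75896   ] 180.95919937199375
tip [424.33672647  -5.31957758 127.49121529] [424.70724154  -7.72102639]
shank edges pred [442.09137745 335.59127967]
cover corner ly,z 7.336619510928628 173.85019130689878 174.0049281005956 1.6129721151597372
cover corner ly,z 15.848954278900784 175.77607178594675 176.4891406410972 1.6607187640261225
```

```bash
python3 - <<'E'
from h import *
y=0.308; o=[np.pi,0,y+np.pi]
bot.grip(0.55,80)
bot.move_ptp([574,-18,200],o)
hit=bot.movel([574,-18,76],max_speed=150,threshold=15)
s=bot.get_state(); print("down",hit,s["tcp_pos"],s["contact_force"])
bot.grip(0.0,80); s=bot.get_state(); print("grip",s["opening"],s["gripper_force"],s["contact_force"])
bot.movel([574,-18,190],max_speed=150); bot.dwell(.1); s=bot.get_state(); print("up",s["opening"],s["contact_force"],s["t"])
m=model("scene");cv2.imwrite("pics/s2.png",imaging.capture("scene")); cv2.imwrite("pics/s2c.png",cv2.resize(cv2.imread("pics/s2.png")[80:300,90:400],None,fx=2.4,fy=2.4))
E
```

```text
down False [574.90900312 -18.26768278  77.24295054] [ 0.36938035 -0.82124157 -0.40445407]
grip 0.1665626945388935 78.23060274124146 [-1.0660341   0.47786958  4.48170668]
up 0.16970022927895143 [-0.12926925 -0.13565172 -3.039906  ] 6.7583
```

View pics/s2c.png

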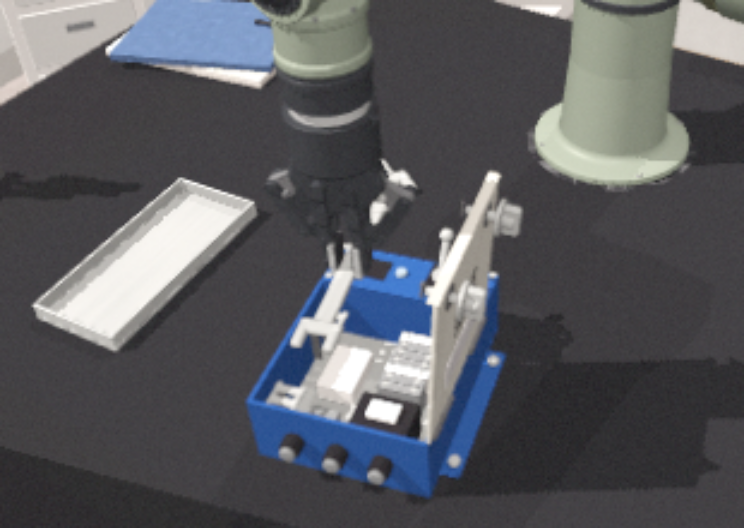

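The spanner is held about level above the box, with its jaw at (320,330) in the crop. On to the tray.

```bash
python3 - <<'E'
from h import *
o=[np.pi,0,0.043+np.pi]
bot.move_ptp([515,-371,150],o)
bot.movel([515,-371,40],max_speed=180)
hit=bot.movel([515,-371,5],max_speed=40,threshold=8)
s=bot.get_state(); print("down",hit,s["tcp_pos"],s["contact_force"])
bot.grip(0.45,40)
bot.movel([515,-371,120],max_speed=200)
bot.move_ptp([420,-280,300],[np.pi,0,np.pi])
print(bot.get_state()["t"])
m=model("wrist"); im=imaging.capture("wrist"); np.save("w3.npy",m,allow_pickle=True); cv2.imwrite("pics/w3.png",im)
cv2.imwrite("pics/w3v.png",cv2.resize(im,(800,600),interpolation=cv2.INTER_CUBIC))
E
```

```text
down True [ 514.4423754  -370.56895647    4.58562176] [-0.1829752   0.16528872  4.51380929]
11.775
```

View pics/w3v.png

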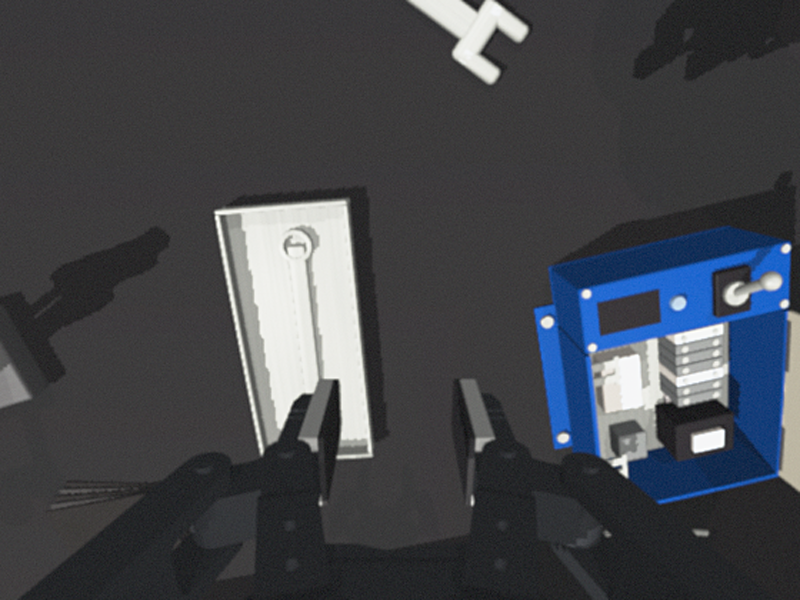

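The spanner lies flat in the tray: ring at (297,243), shank running down to about (320,390), all inside the walls. Next I close the cover from outside.

```bash
cat >> h.py <<'E'
YB=0.2305; TB=np.array([541.,-13.9])
def B(x,y,z):
    c,s=np.cos(YB),np.sin(YB); return [TB[0]+c*x-s*y,TB[1]+s*x+c*y,z]
def O(a=0): return [np.pi,0,(YB+np.pi+a+np.pi)%(2*np.pi)-np.pi]
E
python3 - <<'E'
from h import *
bot.grip(0.0,40)
bot.move_ptp(B(30,60,380),O()); bot.move_ptp(B(30,165,330),O())
bot.movel(B(30,165,230),max_speed=250)
w=13
for th in np.linspace(1.72,0.0,12):
    P=B(30,88-150*np.cos(th)+4*np.sin(th)+w,80+150*np.sin(th)+4*np.cos(th)+(1 if th==0 else 0))
    if bot.movel(P,max_speed=150,threshold=30): print("hit",th); break
    print(round(th,2),np.round(bot.get_state()["contact_force"],1))
print(bot.movel(B(30,-62+w,80),max_speed=40,threshold=22)); s=bot.get_state(); print(s["tcp_pos"],s["contact_force"])
bot.dwell(.2)
bot.movel(B(30,-62+w,250),max_speed=250)
bot.move_ptp(B(-60,-68,290),O())
s=bot.get_state();print(s["t"],s["qpos"])
m=model("wrist"); im=imaging.capture("wrist"); np.save("w4.npy",m,allow_pickle=True); cv2.imwrite("pics/w4.png",im)
cv2.imwrite("pics/w4v.png",cv2.resize(im,(800,600),interpolation=cv2.INTER_CUBIC))
E
```

```text
1.72 [ 1.2  0.6 -0.5]
1.56 [-0.6  0.6 -0.7]
1.41 [ 0.1 -0.  -0.5]
1.25 [-0.5 -0.2  0.4]
1.09 [ 0.5 -0.1 -0.5]
0.94 [ 0.4  0.3 -0.1]
0.78 [ 0.5 -0.6  0.8]
0.63 [ 0.1 -0.4  0.1]
0.47 [-0.7  0.3 -0. ]
0.31 [ 0.1  0.2 -0.2]
0.16 [ 0.6 -1.1  0.1]
0.0 [ 0.4 -0.6  1.2]
True
[582.06339846 -54.69709436  83.98213021] [-2.74183012  0.082183    9.80689716]
20.2417 [-3.32898688e-01  2.12121156e-01 -1.97652130e-01  1.16249276e+00
  1.89190482e-04 -5.62276117e-01]
```

View pics/w4v.png

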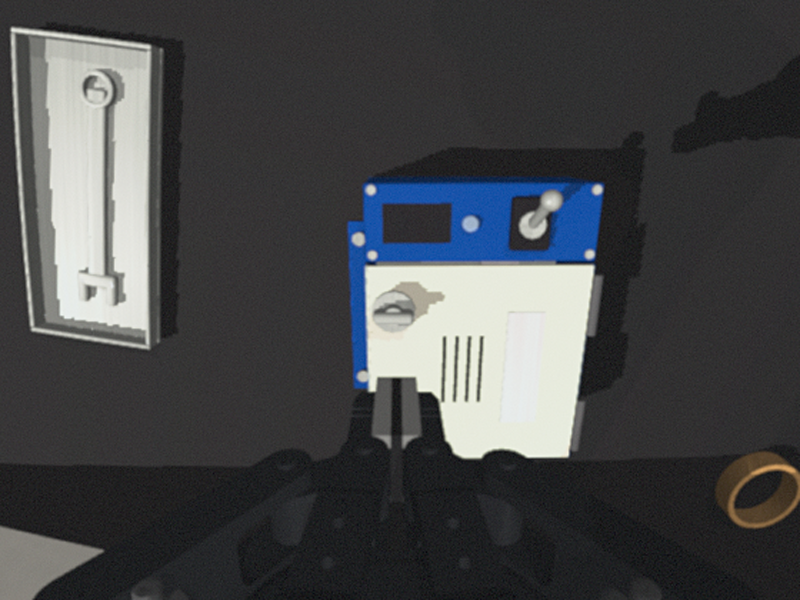

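The cover is shut flat. Stud A is at (394,312) with its wing across the free edge, and the toggle ball is at (552,200). I'll check the box pose against this view before engaging the stud.

```bash
python3 - <<'E'
from h import *
m=np.load("w4.npy",allow_pickle=True).item(); k=800/560
for n,p in (("stud a flange",B(-25,-68,102)),("wing top",B(-25,-68,118)),("nearL",B(-120,90,80)),("nearR",B(-120,-90,80)),("coverNL",B(-58,88,84)),("tip",B(-111.6,35,127.5))):
    print(n,np.round(proj(m,p)*k))
im=cv2.imread("pics/w4.png")
print("a from pix@118", onplane(m,(394/k,317/k),118),B(-25,-68,118))
cv2.imwrite("pics/w4c.png",cv2.resize(im[180:250,230:330],None,fx=6,fy=6,interpolation=cv2.INTER_CUBIC))
E
```

```text
stud a flange [396. 315.]
wing top [396. 323.]
nearL [608. 184.]
nearR [366. 183.]
coverNL [597. 267.]
tip [555. 202.]
a from pix@118 [528.31061046 -87.9928042  118.        ] [np.float64(532.1967672051333), np.float64(-85.81316355410448), 118]
```

View pics/w4c.png

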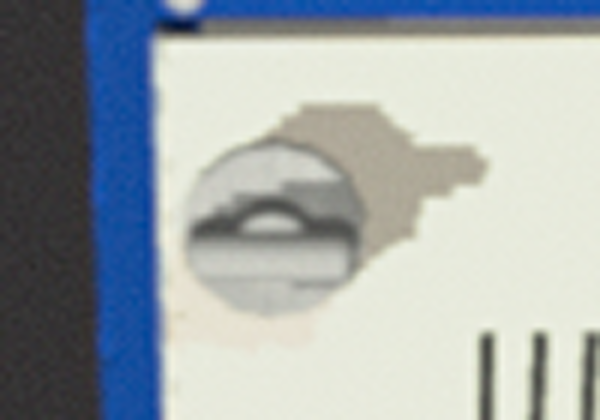

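The flange circle is centred at about (275.8,218) in raw pixels, so the box sits about 2–3 mm nearer than I estimated. I'll correct for that and work stud A.

```bash
cat >> h.py <<'E'
def hough(m,im,p,r=17):
    "circle nearest the projection of p (radius r mm), returns world xy on p's plane"
    u=proj(m,p); rp=np.linalg.norm(proj(m,[p[0],p[1]+r,p[2]])-u); f=4; h=40
    x0,y0=(u-h).astype(int); g=cv2.cvtColor(im,cv2.COLOR_BGR2GRAY)[y0:y0+2*h,x0:x0+2*h]
    g=cv2.GaussianBlur(cv2.resize(g,None,fx=f,fy=f,interpolation=cv2.INTER_CUBIC),(0,0),2)
    c=cv2.HoughCircles(g,cv2.HOUGH_GRADIENT,1.5,10,param1=80,param2=15,minRadius=int(f*rp*.85),maxRadius=int(f*rp*1.12))
    if c is None: return None
    q=(c[0,:,:2]+.5)/f-.5+[x0,y0]; i=np.argmin(np.linalg.norm(q[:3]-u,axis=1)); return onplane(m,q[i],p[2])[:2],q[i],u
def stud(xy):
    st=bot.get_state; f=lambda t:print(t,np.round(st()["contact_force"],1),round(st()["tcp_pos"][2],1),round(st()["opening"],3),round(st()["t"],1))
    bot.grip(0.42,30); bot.move_ptp([*xy,150],O(np.pi/2))
    print(bot.movel([*xy,103.5],max_speed=100,threshold=15)); f("down")
    bot.grip(0.0,30); f("grip")
    print(bot.movel([*xy,90],max_speed=30,threshold=18)); f("press")
    q=np.array(st()["qpos"]); q0=q[5]
    for a in (.4,.8,1.2,1.6): 
        q[5]=q0+a; bot.move_j(q); f(a)
    bot.grip(0.42); f("open"); bot.movel([*xy,170],max_speed=200)
E
python3 - <<'E'
from h import *
m=np.load("w4.npy",allow_pickle=True).item()
print("hough",hough(m,cv2.imread("pics/w4.png"),B(-25,-68,102)))
xy=onplane(m,(275.8,218),102)[:2]; print(xy,B(-25,-68,0))
stud(xy)
print(bot.get_state()["tcp_pos"])
E
```

```text
hough (array([529.39311323, -90.10190566]), array([273.6875, 217.3125]), array([276.99330956, 220.5680037 ]))
[529.64009223 -87.72227543] [np.float64(532.1967672051333), np.float64(-85.81316355410448), 0]
False
down [ 1.  -0.1  0.1] 103.8 0.42 22.7
grip [2.6 0.9 2.8] 104.4 0.094 23.1
True
press [-1.5  0.7  8.3] 94.2 0.091 23.5
0.4 [-0.3  2.3  7.4] 94.6 0.092 23.9
0.8 [0.4 0.7 7.5] 94.6 0.097 24.4
1.2 [0.9 1.2 7.2] 94.7 0.094 24.9
1.6 [ 1.2 -0.2  7.1] 94.7 0.094 25.3
open [ 0.   0.3 -0.1] 93.6 0.422 25.7
[529.58905133 -87.72627991 169.87463756]
```

```bash
python3 - <<'E'
from h import *
bot.move_ptp(B(45,-68,290),O())
m=model("wrist"); im=imaging.capture("wrist"); np.save("w5.npy",m,allow_pickle=True); cv2.imwrite("pics/w5.png",im)
d=np.array([-2.6,-1.9,0])
for n,p in (("a",B(-25,-68,96)),("b",B(85,-68,102))):
    print(n,p,proj(m,np.array(p)+d),hough(m,im,np.array(p)+d))
cv2.imwrite("pics/w5c.png",cv2.resize(im[90:260,200:420],None,fx=3.5,fy=3.5,interpolation=cv2.INTER_CUBIC))
E
```

```text
a [np.float64(532.1967672051333), np.float64(-85.81316355410448), 96] [275.32578449 115.74890884] (array([533.10484597, -90.34351137]), array([271.9375, 118.6875]), array([275.32578449, 115.74890884]))
b [np.float64(639.2875185045399), np.float64(-60.682087450430664), 102] [275.47266286 222.48221408] (array([633.90823383, -60.93090538]), array([277.5625, 220.4375]), array([275.47266286, 222.48221408]))
```

View pics/w5c.png

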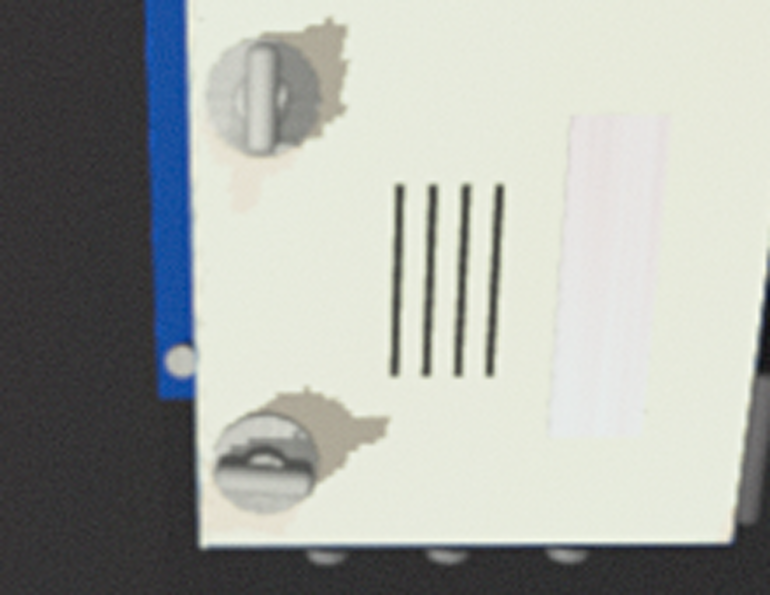

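Stud A's wing now lies along the box's x, so it is locked. Stud B's flange is at raw (276,222), as predicted. I'll do stud B, then the toggle.

```bash
sed -i 's/TB=np.array(\[541.,-13.9\])/TB=np.array([538.4,-15.8])/' h.py; python3 - <<'E'
from h import *
stud(B(85,-68,0)[:2])
bot.grip(0.0,30)
bot.move_ptp(B(-100,-60,230),O()); bot.move_ptp(B(-150,35,180),O())
bot.movel(B(-150,35,116),max_speed=150)
print("early hit",bot.movel(B(-118,35,116),max_speed=60,threshold=40))
hit=bot.movel(B(-78,35,116),max_speed=60,threshold=18)
s=bot.get_state(); v=np.array(s["tcp_pos"][:2])-TB; print("push",hit,"box x",v@[np.cos(YB),np.sin(YB)],s["contact_force"],s["t"])
bot.movel(B(-150,35,116),max_speed=150); bot.movel(B(-150,35,200),max_speed=200)
bot.move_ptp(B(0,0,330),O())
m=model("wrist"); im=imaging.capture("wrist"); np.save("w6.npy",m,allow_pickle=True); cv2.imwrite("pics/w6.png",im)
u=lambda a:proj(m,B(-90+45*np.sin(a),35,88+45*np.cos(a)))
print("tip pred off/on",u(-.5),u(.5),bot.get_state()["t"])
cv2.imwrite("pics/w6c.png",cv2.resize(im[0:300,100:500],(800,600),interpolation=cv2.INTER_CUBIC))
E
```

```text
False
down [-0.1 -0.3 -0.4] 103.8 0.417 29.1
grip [2.1 1.9 3.2] 104.6 0.092 29.5
True
press [-2.   0.8  8.1] 94.6 0.094 29.9
0.4 [0.2 3.5 8.1] 95.1 0.094 30.4
0.8 [0.2 1.4 6.9] 95.1 0.09 30.8
1.2 [1.1 1.3 6.7] 95.2 0.091 31.3
1.6 [1.2 1.1 6.6] 95.2 0.094 31.8
open [ 0.9 -0.4  0.5] 93.8 0.423 32.1
early hit False
push True box x -87.20981830227451 [-2.50252068 -1.98208418  2.64207841] 36.275
tip pred off/on [312.01416879  75.97347792] [310.76799316 121.13172914] 38.2833
```

View pics/w6c.png

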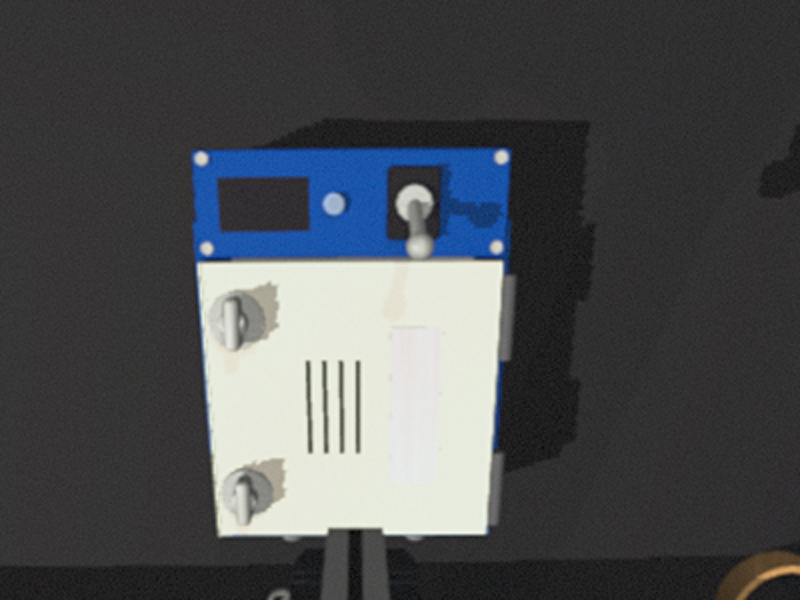

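Both wings lie along the box's x, the cover is flat, and the toggle ball is at raw (309.5,122.5), against a predicted fully-on position of (310.8,121.1). The job is done, so I'm handing it in.

```bash
python3 -c "
from h import *
print(bot.sign_off())"
```

```text
the job is handed in; nothing more can be done
None
```

The job is handed in at about 38 s of the 72 s allowed: spanner flat in the tray, cover shut, both studs turned to locked and the toggle fully over to on, all confirmed in the wrist pictures, with the jar, tape and puck never touched.

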